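# Key the pulley hub onto the specimen turntable's spindle

## Robot

A 6-joint arm with a two-finger parallel gripper is mounted at the origin on a cart in front of the work surface, level with it; the furniture and walls round the work are solid. World frame = base frame: x ahead of the robot, y to its left, z up, the work surface at z = 0. Lengths are in m, angles in rad, forces in N, time in s.
With the tool pointing down it reaches from about 0.35 to 0.975 m from the base axis. Payload 17.4 kg.
Tool frame: the origin (TCP) lies at the very end of the fingers, on their centre line; the grasp point (between the pads) lies r.grasp_offset behind it (r.grasp_offset is the distance from the TCP to the grasp point, in m); y points along the fingers, z is the direction in which the jaws open and shut, and the axes are right-handed (so a half turn about y gives the same grasp; the last joint's range is limited). The gripper opens to 85 mm and grips with 20 to 120 N. Pads are 22 mm wide; open, the fingers measure 114 mm over their backs; the gripper's body (76 mm by 85 mm) begins 54 mm behind the grasp point. The pads swing forward as they close: fully open they stand 13 mm farther back than shut.
Start: joints at [-1.344, 0.116, 1.442, -0, 1.584, -0.038], TCP at [0.177, -0.651, 0.231] pointing down, gripper open.
Joint ranges: [-2.83, 2.83], [-0.83, 2.19], [0.07, 2.5], [-1.14, 4.28], [0.01, 3], [-2.97, 2.97]. Speed limits (rad/s): [1.89, 1.89, 2.22, 3.14, 3.14, 3.14].

## Interface

Orientations are given as a unit quaternion [x, y, z, w].
In Python, from bench import telemetry, vision, workorder, models, r gives the robot as it stands.
- The arm moves only by the shell command python3 -m jog 'ROWS' [FORCE]. ROWS is JSON, a list of rows, each an object of numbers: "wx", "wy", "wz": the turn, a rotation vector about the tool's x, y, z in units of 5 degrees (1.0 is 5 degrees); "dx", "dy", "dz": the shift along the tool's x, y, z in units of 25 mm (1.0 is 25 mm); "grip": the closure, from 0 (fully open) to 1 (shut). In form: [{"wx": .., "wy": .., "wz": .., "dx": .., "dy": .., "dz": .., "grip": ..}, ...]. A call has 1 to 12 rows; each row shifts and turns the commanded pose from where the row before left it, along the tool's axes as they then stand; what a row does not reach is not made up. A row lasts 1/12 s, in which the tool goes at most 41.7 mm and 7.16 degrees, less where a joint would pass 70% of its speed; a pose out of reach is approached as far as the arm can. A call is refused whole if a number of a shift passes 1 or a number of a turn 1, either way. A call with a gripper value outside its range is refused whole. The fingers move at their own pace and stop on an object; FORCE is the grip in N (left out, the last holds). Time passes only in rows, so rows that do not move let the fingers close. It gives the time, the measured TCP pose, the force and the opening at its end, in the units of the state.
- telemetry.observe(): the state, without advancing time (a new reading comes with each control period).
- vision.grab_frame(name): name is "scene" or "top"; returns (picture, depth): 384x512x3 uint8, red, green, blue; 384x512 float32, m along the optical axis (not along the pixel's ray), 0 where there is no reading.
- vision.get_calibration(name): a dict with "fx", "fy", "cx", "cy" (pixels), "cam_to_world" (4x4, takes a point from camera to world coordinates). Camera axes: x right, y up, looking along -z (the intrinsics and any distortion apply to the point x, -y, -z); pixel columns grow to the right and rows downward; lengths in m; the calibration is good to about 2 mm. A picture is of the moment at which its call begins. get_calibration takes no time and is no camera call.
- workorder.hand_in(): hands the job in, once; it reports no verdict.
Trained networks look in the newest picture that a camera, given by its name, has taken for a name from the list of things; names that differ only in an ending like _2 or _b are one class to them, and where a whole thing is asked for, a point or a joint stands for the part that bears it (a point fixed in the world has none). Each returns a list of dicts, best first, with "score" (0 to 1); they miss things now and then, are a little off and sometimes report something else, mostly with a low value. They report only what shows in the picture. A call takes as long as a camera call.
- models.spot_in(camera, target): "box" ([left, top, right, bottom] in pixels, round what is visible of it).
The state is a dict: "time_s": time; "joints": joint angles; "dq": joint speeds; "joint_torque": joint torques, N m; "tool_pos": TCP position; "tool_rot": TCP orientation; "ft_force": force on the tool from outside, world axes, zero at the start; "ft_torque": the same for the moment, N m; "gripper_width": finger opening in m.
Only numpy, scipy, OpenCV 4.12 (cv2) and the standard library are available. Lean on these libraries where they do the work, as an engineer would, in place of code of your own. Each camera call takes 0.05 s, during which the arm holds its last target.

## Task

Put the specimen turntable's drive back together: drop the short brass key into the slot across the top of the spindle, then slide the bright steel pulley hub with the orange handle down over the spindle with its keyway lined up with the key until the hub sits fully home on the collar. Leave the long dark steel key where it lies; it does not fit this hub.

Things in the scene. Friction and masses are not known exactly. Their poses are not given: they have to be found in the camera images.
- brass_key: Short brass-yellow key, the right one: a bar 60 (x) x 12 (y) x 14 mm high; on its middle an upright grip tab 20 (x) x 12 (y) mm, its top 30 mm above the underside. Origin: centre of the underside; x along the bar, z up; a half turn makes no difference. 0.1 kg. Pinch the tab across its 12 mm.
- hub: Bright steel pulley, 112 mm across, 24 mm thick: bore 50 mm wide, crossed by a keyway along x, 24 mm wide, 76 mm long, all open above and below; blue marks at the keyway's ends. Orange handle bar over the middle along y, 14 mm wide (x), 96 mm long, 54 to 70 mm above the underside, on posts at y = +-41 mm. Origin: centre of the underside, z up; half turn is the same. 0.25 to 0.5 kg.
- slot_floor (a point): Fixed grey base: disc 140 mm across, 14 mm high; collar 68 mm across to 24 mm; steel spindle 40 mm across to 42 mm. Through the spindle's top runs the key slot, open-ended, 14 mm deep, 16 mm wide, flared to 24 mm at the top. Point: slot floor's centre on the axis, 28 mm above the bench, 4 mm above the collar's top where the hub sits. x along the slot (white marks on the disc), z up.
- long_key: Long dark steel key, the wrong one: shaped like the brass key but 96 mm long (x), too long for the hub's keyway. Origin: centre of the underside; x along the bar.

How it is judged:
On the way, in this order (a step that is already met when the one before it is completed fails the run):
1. the brass key lies let go in the spindle's slot (horizontal distance between brass_key and slot_floor below 0.015 m and z of brass_key in the frame of slot_floor below 0.005 m and angle between the x axis of brass_key and the x axis of slot_floor, either way round below 0.2 rad and contact force between the fingers and brass_key below 0.2 N), for 0.2 s.
2. the hub sits home on the collar with the key in its keyway (horizontal distance between hub and slot_floor below 0.012 m and z of hub in the frame of slot_floor below 0.002 m and angle between the x axis of hub and the x axis of brass_key, either way round below 0.28 rad), for 0.2 s.
At the end, for the whole second after the job is handed in: The brass key lies on the floor of the spindle's slot (within 15 mm of centre, 5 mm in height and 11 degrees), the hub sits level on the collar around the spindle (within 12 mm of centre and 6 mm of fully down) with the key inside its keyway (within 16 degrees), and all is let go and at rest (all of step 2 and horizontal distance between brass_key and slot_floor below 0.015 m and z of brass_key in the frame of slot_floor below 0.005 m and angle between the x axis of brass_key and the x axis of slot_floor, either way round below 0.2 rad and angle between hub's own z axis and vertical below 0.09 rad and linear speed of each of hub, brass_key below 0.02 m/s); the robot touches nothing.
It fails at once if the long steel key is moved from its place (distance of long_key from where it was at the start of the episode above 0.03 m).
It also fails if it takes over 61 s, if anything falls off the work surface, if the arm or the gripper's body presses on something with over 40 N, if the wrist force passes 120 N, or if a joint passes its speed limit or range.

## Working session

There is one attempt and no reset: what is moved stays moved. The work goes in short steps, Python scripts to look and compute and a shell command to move; the robot and the scene stay as the last step left them, time stands still between calls to the robot, and variables do not carry over. Pictures are saved under pics/ and viewed, and the job is handed in when it is done.

```bash
mkdir -p pics; ls; python3 - <<'E'
from bench import telemetry, vision, models, r
import cv2, numpy as np
print(telemetry.observe(), r.grasp_offset)
for n in ("top","scene"):
    im,d=vision.grab_frame(n); cv2.imwrite(f"pics/{n}0.png",im[:,:,::-1]); np.savez(f"pics/{n}0.npz",im=im,d=d)
    c=vision.get_calibration(n); print(n,c)
    for t in ("brass_key","hub","slot_floor","long_key"):
        print(t,models.spot_in(n,t)[:2])
E
```

```text
pics
{'time_s': 0.0, 'joints': array([-1.34381769e+00,  1.16520865e-01,  1.44225987e+00, -8.98247455e-06,
        1.58401695e+00, -3.77970148e-02]), 'dq': array([-0.00026861,  0.00188976,  0.00059644, -0.00022334, -0.00059991,
       -0.00111318]), 'joint_torque': array([-1.51074157e-03, -7.31983280e+01, -6.32496357e+01, -3.26540075e-06,
        6.30965966e-03, -9.79815695e-08]), 'tool_pos': array([ 0.17659053, -0.65129389,  0.23054201]), 'tool_rot': array([-0.09338246,  0.70134298, -0.7004953 ,  0.09329566]), 'ft_force': array([-0.11403411,  0.48830431, -0.22095737]), 'ft_torque': array([ 0.03301259, -0.05742995,  0.0703361 ]), 'gripper_width': 0.08520814767403904} 0.0187
top {'fx': 347.51694154060783, 'fy': 347.51694154060783, 'cx': 258.66596560552716, 'cy': 188.23366279721319, 'cam_to_world': array([[ 0.01885239,  0.98441608, -0.17484158,  0.37073366],
       [-0.99979602,  0.01982881,  0.00383919, -0.02211982],
       [ 0.00724627,  0.17473354,  0.98458909,  0.88097575],
       [ 0.        ,  0.        ,  0.        ,  1.        ]])}
brass_key [{'box': [329.4, 195.7, 340.2, 217.2], 'score': 0.57}]
hub [{'box': [132.6, 192.9, 180.7, 236.4], 'score': 0.74}]
slot_floor [{'box': [243.0, 171.7, 298.4, 225.9], 'score': 0.65}]
long_key [{'box': [366.9, 158.9, 396.3, 192.1], 'score': 0.74}]
scene {'fx': 408.62656611490564, 'fy': 408.62656611490564, 'cx': 260.54797379007323, 'cy': 194.26850787075915, 'cam_to_world': array([[-0.45325695,  0.41937292, -0.78656499, -0.48162631],
       [-0.89120309, -0.19562928,  0.40925082,  0.47998374],
       [ 0.01775357,  0.88648493,  0.46241678,  0.64704735],
       [ 0.        ,  0.        ,  0.        ,  1.        ]])}
brass_key []
hub [{'box': [162.7, 219.0, 206.6, 256.1], 'score': 0.88}]
slot_floor [{'box': [242.0, 198.6, 268.1, 223.0], 'score': 0.54}]
long_key []
```

```bash
python3 - <<'E'
import cv2
a=cv2.imread("pics/top0.png"); cv2.imwrite("pics/top0c.png",cv2.resize(a[130:270,110:430],None,fx=2.5,fy=2.5,interpolation=cv2.INTER_CUBIC))
E
```

```text
(no output)
```

View pics/top0c.png

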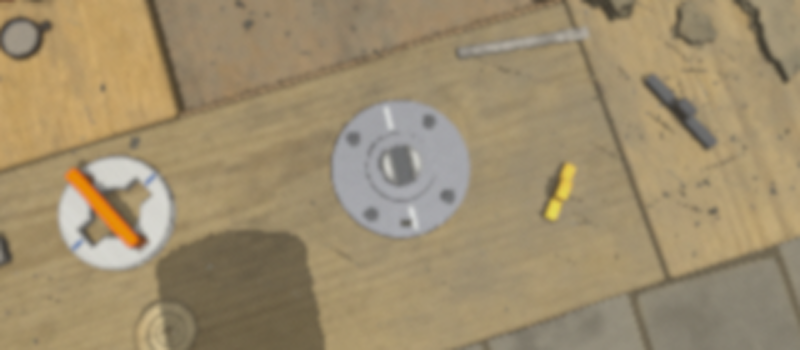

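View pics/scene0.png

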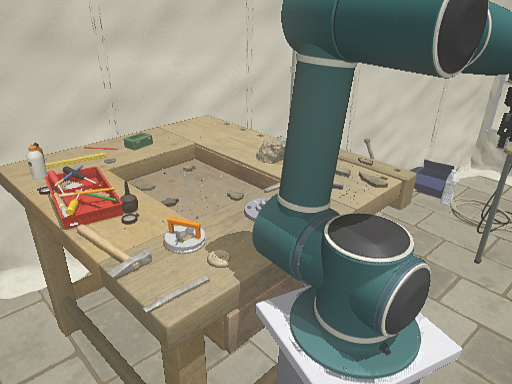

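View pics/top0.png

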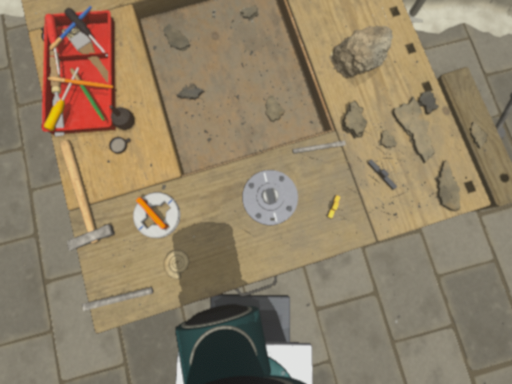

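```bash
cat > h.py <<'E'
import numpy as np, cv2
from bench import vision
def world(n,d,mask=None,z=None):
    c=vision.get_calibration(n); M=c["cam_to_world"]
    v,u=np.nonzero(mask if mask is not None else np.ones(d.shape,bool))
    x=(u-c["cx"])/c["fx"]; y=-(v-c["cy"])/c["fy"]
    ray=np.stack([x,y,-np.ones_like(x)],1)@M[:3,:3].T; o=M[:3,3]
    if z is not None: return o+ray*((z-o[2])/ray[:,2])[:,None]
    return o+ray*d[v,u][:,None]
def topdown(n,im,z,x0,y0,half=0.1,s=2000):
    # orthorectified view on plane z; image right=-y, up=+x
    c=vision.get_calibration(n); M=c["cam_to_world"]; N=int(2*half*s)
    j,i=np.meshgrid(np.arange(N),np.arange(N))
    P=np.stack([x0+half-i/s,y0+half-j/s,np.full(i.shape,z)],-1)-M[:3,3]
    p=P@M[:3,:3]
    u=c["cx"]+c["fx"]*p[...,0]/-p[...,2]; v=c["cy"]-c["fy"]*p[...,1]/-p[...,2]
    return cv2.remap(im,u.astype(np.float32),v.astype(np.float32),cv2.INTER_CUBIC)
def lab(P):
    return P.mean(0).round(4), P.min(0).round(4), P.max(0).round(4)
def axis(P):
    w,V=np.linalg.eigh(np.cov(P[:,:2].T)); a=V[:,1]; return round(np.degrees(np.arctan2(a[1],a[0]))%180,1), np.sqrt(w*12).round(4)
E
python3 - <<'E'
from h import *
D=np.load("pics/top0.npz"); im,d=D["im"],D["d"]
hsv=cv2.cvtColor(im,cv2.COLOR_RGB2HSV); H,S,V=[hsv[...,k].astype(int) for k in range(3)]
def box(m,b):
    q=np.zeros_like(m); q[b[1]:b[3],b[0]:b[2]]=1; return m&q
for name,b,m in [("brass",(322,188,348,225),(S>150)&(V>120)),("handle",(128,188,185,240),(S>180)&(H<20)),
  ("blue",(128,188,185,240),(H>95)&(H<130)&(S>80)),("white",(240,168,302,230),(V>215)&(S<30)),("long",(360,150,402,196),(V<95)),
  ("dark slot",(255,183,285,210),(V<115))]:
    k=box(m,b); P=world("top",d,k); print(name,k.sum(),lab(P),axis(P))
    # zmedian, bbox via minAreaRect
    print("  rect",cv2.minAreaRect(P[:,:2].astype(np.float32)), "zpct",np.percentile(P[:,2],[5,25,50,75,95]).round(4))
# table z
for u,v in[(300,250),(220,200),(320,240)]:
    k=np.zeros(d.shape,bool);k[v-3:v+3,u-3:u+3]=1; print("tab",world("top",d,k).mean(0).round(4))
def tile(b,z):
    k=np.zeros(d.shape,bool);k[b[1]:b[3],b[0]:b[2]]=1
    P=world("top",d,k); return P
P=tile((238,166,304,232),0)
for lo,hi in[(.009,.019),(.02,.028),(.037,.047)]:
    q=P[(P[:,2]>lo)&(P[:,2]<hi)]; print("base z",lo,len(q),lab(q), cv2.minEnclosingCircle(q[:,:2].astype(np.float32)))
P=tile((125,185,188,245),0)
for lo,hi in[(.018,.03),(.06,.08)]:
    q=P[(P[:,2]>lo)&(P[:,2]<hi)]; print("hub z",lo,len(q),lab(q), cv2.minEnclosingCircle(q[:,:2].astype(np.float32)))
E
```

```text
brass 90 (array([ 0.4826, -0.2139,  0.0195]), array([ 0.4577, -0.2267,  0.0102]), array([ 0.5089, -0.2003,  0.0327])) (np.float64(157.4), array([0.0102, 0.0539]))
  rect ((0.48289406299591064, -0.2143932580947876), (0.010566205717623234, 0.05536264181137085), 68.10689544677734) zpct [0.0113 0.013  0.0142 0.0284 0.0308]
handle 205 (array([0.4513, 0.2242, 0.0724]), array([ 0.3707, -0.0221,  0.0499]), array([0.4861, 0.2609, 0.881 ])) (np.float64(53.2), array([0.027 , 0.1081]))
  rect ((0.41092169284820557, 0.1261361539363861), (0.30458471179008484, 0.04009722173213959), 67.3335952758789) zpct [0.0644 0.0677 0.0689 0.07   0.0714]h.py:19: RuntimeWarning: Mean of empty slice.
  return P.mean(0).round(4), P.min(0).round(4), P.max(0).round(4)
  ret = um.true_divide(
Traceback (most recent call last):
  File "h.py", line 19, in lab
    return P.mean(0).round(4), P.min(0).round(4), P.max(0).round(4)
                               ~~~~~^^^
ValueError: zero-size array to reduction operation minimum which has no identity
```

```bash
cat > m.py <<'E'
from h import *
import sys
tag=sys.argv[1]
D=np.load(f"pics/{tag}.npz"); im,d=D["im"],D["d"]
hsv=cv2.cvtColor(im,cv2.COLOR_RGB2HSV); H,S,V=[hsv[...,k].astype(int) for k in range(3)]
def box(m,b):
    q=np.zeros_like(m); q[b[1]:b[3],b[0]:b[2]]=1; return m&q&(d>.1)
for name,b,m in [("brass",(322,188,348,225),(S>150)&(V>120)),("handle",(128,188,185,240),(S>180)&(H<20)),
  ("blue",(128,188,185,240),(H>95)&(H<130)&(S>50)),("white",(240,168,302,230),(V>190)&(S<35)),("long",(360,150,402,196),(V<95)),
  ("dark slot",(255,183,285,210),(V<130))]:
    k=box(m,b)
    if k.sum()<3: print(name,"none"); continue
    P=world("top",d,k); print(name,k.sum(),lab(P),axis(P))
    if name=="handle":
        P=P[(P[:,2]>.064)&(P[:,2]<.075)]; print("  top",len(P),lab(P),axis(P))
    print("  rect",cv2.minAreaRect(P[:,:2].astype(np.float32)), "zpct",np.percentile(P[:,2],[5,25,50,75,95]).round(4))
for u,v in[(300,250),(220,200),(320,240)]:
    k=np.zeros(d.shape,bool);k[v-3:v+3,u-3:u+3]=1; print("tab",world("top",d,k).mean(0).round(4))
def tile(b):
    k=np.zeros(d.shape,bool);k[b[1]:b[3],b[0]:b[2]]=1
    return world("top",d,k&(d>.1))
for n,b,L in[("base",(238,166,304,232),[(.009,.019),(.02,.028),(.037,.047)]),("hub",(125,185,188,245),[(.018,.03),(.06,.08)])]:
    P=tile(b)
    for lo,hi in L:
        q=P[(P[:,2]>lo)&(P[:,2]<hi)]; print(n,lo,len(q),lab(q), cv2.minEnclosingCircle(q[:,:2].astype(np.float32)))
E
python3 m.py top0
python3 - <<'E'
from h import *
D=np.load("pics/top0.npz"); im=D["im"]
a=topdown("top",im,.014,.535,-.04); b=topdown("top",im,.024,.447,.23)
cv2.imwrite("pics/ort0.png",np.hstack([a,b])[:,:,::-1])
E
```

```text
brass 90 (array([ 0.4826, -0.2139,  0.0195]), array([ 0.4577, -0.2267,  0.0102]), array([ 0.5089, -0.2003,  0.0327])) (np.float64(157.4), array([0.0102, 0.0539]))
  rect ((0.48289406299591064, -0.2143932580947876), (0.010566205717623234, 0.05536264181137085), 68.10689544677734) zpct [0.0113 0.013  0.0142 0.0284 0.0308]
handle 204 (array([0.4517, 0.2255, 0.0684]), array([0.419 , 0.1913, 0.0499]), array([0.4861, 0.2609, 0.0736])) (np.float64(44.6), array([0.0118, 0.0914]))
  top 194 (array([0.4516, 0.2257, 0.0689]), array([0.419 , 0.1913, 0.0644]), array([0.4861, 0.2609, 0.0736])) (np.float64(44.6), array([0.0116, 0.0902]))
  rect ((0.45160913467407227, 0.22705242037773132), (0.09302909672260284, 0.012780499644577503), 45.06306838989258) zpct [0.0656 0.0681 0.069  0.0701 0.0713]
blue 4 (array([0.4522, 0.2286, 0.0242]), array([0.418 , 0.194 , 0.0223]), array([0.4862, 0.2622, 0.0269])) (np.float64(134.6), array([0.002, 0.187]))
  rect ((0.452631413936615, 0.22863683104515076), (0.001421455293893814, 0.0964609831571579), 45.007110595703125) zpct [0.0225 0.0231 0.0238 0.025  0.0265]
white 
[... 1284 characters left out ...]
  0.024 ]), array([ 0.4461, -0.0868,  0.0202]), array([ 0.5483, -0.0036,  0.0279])) ((0.5007757544517517, -0.051677506417036057), 0.054876651614904404)
base 0.037 79 (array([ 0.5026, -0.0545,  0.0404]), array([ 0.4864, -0.0732,  0.0372]), array([ 0.5216, -0.0339,  0.0447])) ((0.503412127494812, -0.053758371621370316), 0.019969820976257324)
hub 0.018 1046 (array([0.4503, 0.2261, 0.0235]), array([0.3969, 0.1729, 0.018 ]), array([0.5061, 0.2838, 0.0287])) ((0.45186612010002136, 0.228326678276062), 0.056215617805719376)
hub 0.06 255 (array([0.4511, 0.2267, 0.0684]), array([0.4148, 0.1913, 0.0604]), array([0.4885, 0.2629, 0.0736])) ((0.45304030179977417, 0.22755169868469238), 0.04841554909944534)
```

View pics/ort0.png

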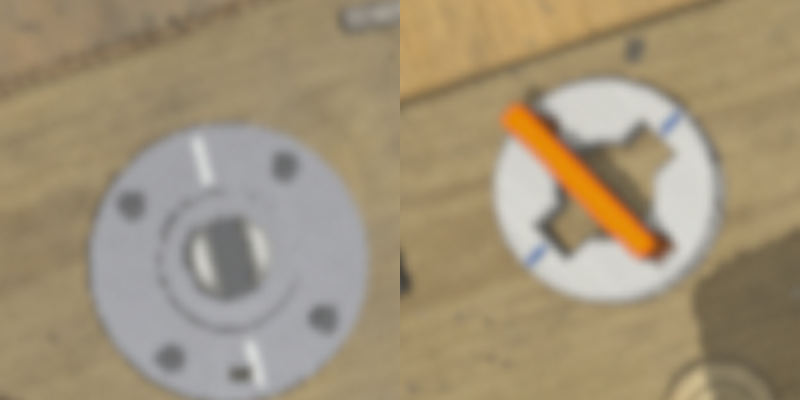

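```bash
cat > p.py <<'E'
# p.py X Y Z JAWDEG : turn about tool y and shift in tool axes after the turn (units of 5deg / 25mm)
import sys, numpy as np
from scipy.spatial.transform import Rotation as R
from bench import telemetry
s=telemetry.observe(); T=R.from_quat(s["tool_rot"]); p=s["tool_pos"]
x,y,z,j=map(float,sys.argv[1:5])
M=T.as_matrix(); yaw=np.degrees(np.arctan2(M[1,2],M[0,2]))
print("t",round(s["time_s"],2),"pos",p.round(4),"jaw",round(yaw,2),"ydir",M[:,1].round(4),"width",round(float(s["gripper_width"]),4),"F",s["ft_force"].round(1),"j",s["joints"].round(2))
d=(j-yaw+90)%180-90
for dd in (d,d-180*np.sign(d)):
    a=np.radians(yaw+dd); Z=np.array([np.cos(a),np.sin(a),0]); Y=np.array([0,0,-1.]); X=np.cross(Y,Z)
    G=np.stack([X,Y,Z],1); e=np.array([x,y,z])-p
    rv=(T.inv()*R.from_matrix(G)).as_rotvec(degrees=True)/5
    print("turn w",rv.round(2),"then shift",(G.T@e/.025).round(2)," shift before turn",(M.T@e/.025).round(2))
E
python3 p.py .4828 -.2142 .12 67.4
```

```text
t 0.5 pos [ 0.1766 -0.6515  0.2313] jaw -74.83 ydir [-0.e+00  1.e-04 -1.e+00] width 0.0852 F [-0.5  0.  -0.2] j [-1.34  0.12  1.44 -0.    1.58 -0.04]
turn w [0.   7.55 0.  ] then shift [ -4.58   4.45 -20.85]  shift before turn [-16.4    4.45 -13.68]
turn w [  0.   -28.45  -0.  ] then shift [ 4.58  4.45 20.85]  shift before turn [-16.4    4.45 -13.68]
```

```bash
python3 -m jog '[{"dx":-0.9,"dz":-0.75,"dy":0.2,"grip":0},{"dx":-0.9,"dz":-0.75,"dy":0.2,"grip":0},{"dx":-0.9,"dz":-0.75,"dy":0.2,"grip":0},{"dx":-0.9,"dz":-0.75,"dy":0.2,"grip":0},{"dx":-0.9,"dz":-0.75,"dy":0.2,"grip":0},{"dx":-0.9,"dz":-0.75,"dy":0.2,"grip":0},{"dx":-0.9,"dz":-0.75,"dy":0.2,"grip":0},{"dx":-0.9,"dz":-0.75,"dy":0.2,"grip":0},{"dx":-0.9,"dz":-0.75,"dy":0.2,"grip":0},{"dx":-0.9,"dz":-0.75,"dy":0.2,"grip":0},{"dx":-0.9,"dz":-0.75,"dy":0.2,"grip":0},{"dx":-0.9,"dz":-0.75,"dy":0.2,"grip":0}]' 40; python3 -m jog '[{"dx":-0.9,"dz":-0.78,"dy":0.3,"grip":0},{"dx":-0.9,"dz":-0.78,"dy":0.3,"grip":0},{"dx":-0.9,"dz":-0.78,"dy":0.3,"grip":0},{"dx":-0.9,"dz":-0.78,"dy":0.3,"grip":0},{"dx":-0.9,"dz":-0.78,"dy":0.3,"grip":0},{"dx":-0.9,"dz":-0.78,"dy":0.3,"grip":0},{"wy":0.95},{"wy":0.95},{"wy":0.95},{"wy":0.95},{"wy":0.95},{"wy":0.95}]';python3 -m jog '[{"wy":0.9},{"wy":0.95},{"grip":0},{"grip":0}]'; python3 p.py .4828 -.2142 .12 67.4
```

```text
t 0.5 pos [ 0.1766 -0.6515  0.2313] jaw -74.83 ydir [-0.e+00  1.e-04 -1.e+00] width 0.0852 F [-0.5  0.  -0.2] j [-1.34  0.12  1.44 -0.    1.58 -0.04]
turn w [0.   7.55 0.  ] then shift [ -4.58   4.45 -20.85]  shift before turn [-16.4    4.45 -13.68]
turn w [  0.   -28.45  -0.  ] then shift [ 4.58  4.45 20.85]  shift before turn [-16.4    4.45 -13.68]schema error: expected keys wx, wy, wz, dx, dy, dz, grip
schema error: expected keys wx, wy, wz, dx, dy, dz, grip
schema error: expected keys wx, wy, wz, dx, dy, dz, grip
```

```bash
python3 -m jog '[{"wx":0,"wy":0,"wz":0,"dx":-0.9,"dy":0.2,"dz":-0.75,"grip":0},{"wx":0,"wy":0,"wz":0,"dx":-0.9,"dy":0.2,"dz":-0.75,"grip":0},{"wx":0,"wy":0,"wz":0,"dx":-0.9,"dy":0.2,"dz":-0.75,"grip":0},{"wx":0,"wy":0,"wz":0,"dx":-0.9,"dy":0.2,"dz":-0.75,"grip":0},{"wx":0,"wy":0,"wz":0,"dx":-0.9,"dy":0.2,"dz":-0.75,"grip":0},{"wx":0,"wy":0,"wz":0,"dx":-0.9,"dy":0.2,"dz":-0.75,"grip":0},{"wx":0,"wy":0,"wz":0,"dx":-0.9,"dy":0.2,"dz":-0.75,"grip":0},{"wx":0,"wy":0,"wz":0,"dx":-0.9,"dy":0.2,"dz":-0.75,"grip":0},{"wx":0,"wy":0,"wz":0,"dx":-0.9,"dy":0.2,"dz":-0.75,"grip":0},{"wx":0,"wy":0,"wz":0,"dx":-0.9,"dy":0.2,"dz":-0.75,"grip":0},{"wx":0,"wy":0,"wz":0,"dx":-0.9,"dy":0.2,"dz":-0.75,"grip":0},{"wx":0,"wy":0,"wz":0,"dx":-0.9,"dy":0.2,"dz":-0.75,"grip":0}]' 40; python3 p.py .4828 -.2142 .12 67.4
```

```text
time_s: 1.5
tool_pos: [0.3789, -0.3624, 0.1713]
tool_rot: [0.093, -0.701, 0.701, -0.093]
ft_force: [0.8, 0.2, 0.0]
gripper_width: 0.0853
t 1.5 pos [ 0.3789 -0.3624  0.1713] jaw -74.84 ydir [ 3.e-04 -3.e-04 -1.e+00] width 0.0853 F [0.8 0.2 0. ] j [-0.81 -0.19  1.84  0.    1.5   0.49]
turn w [-0.    7.55 -0.  ] then shift [-1.56  2.05 -7.07]  shift before turn [-5.56  2.05 -4.64]
turn w [-1.000e-02 -2.845e+01  0.000e+00] then shift [1.56 2.05 7.07]  shift before turn [-5.56  2.05 -4.64]
```

```bash
python3 -m jog '[{"wx":0,"wy":0,"wz":0,"dx":-0.92,"dy":0.3,"dz":-0.77,"grip":0},{"wx":0,"wy":0,"wz":0,"dx":-0.92,"dy":0.3,"dz":-0.77,"grip":0},{"wx":0,"wy":0,"wz":0,"dx":-0.92,"dy":0.3,"dz":-0.77,"grip":0},{"wx":0,"wy":0,"wz":0,"dx":-0.92,"dy":0.3,"dz":-0.77,"grip":0},{"wx":0,"wy":0,"wz":0,"dx":-0.92,"dy":0.3,"dz":-0.77,"grip":0},{"wx":0,"wy":0,"wz":0,"dx":-0.92,"dy":0.3,"dz":-0.77,"grip":0},{"wx":0,"wy":0.94,"wz":0,"dx":0,"dy":0,"dz":0,"grip":0},{"wx":0,"wy":0.94,"wz":0,"dx":0,"dy":0,"dz":0,"grip":0},{"wx":0,"wy":0.94,"wz":0,"dx":0,"dy":0,"dz":0,"grip":0},{"wx":0,"wy":0.94,"wz":0,"dx":0,"dy":0,"dz":0,"grip":0},{"wx":0,"wy":0.94,"wz":0,"dx":0,"dy":0,"dz":0,"grip":0},{"wx":0,"wy":0.94,"wz":0,"dx":0,"dy":0,"dz":0,"grip":0}]'
python3 -m jog '[{"wx":0,"wy":0.95,"wz":0,"dx":0,"dy":0,"dz":0,"grip":0},{"wx":0,"wy":0.95,"wz":0,"dx":0,"dy":0,"dz":0,"grip":0},{"wx":0,"wy":0,"wz":0,"dx":0,"dy":0,"dz":0,"grip":0}]'
python3 p.py .4828 -.2142 .017 67.4
```

```text
time_s: 2.5
tool_pos: [0.4813, -0.216, 0.1264]
tool_rot: [-0.082, -0.702, 0.702, 0.082]
ft_force: [-0.7, -0.0, -1.1]
gripper_width: 0.0857
time_s: 2.75
tool_pos: [0.4813, -0.2161, 0.1264]
tool_rot: [-0.14, -0.693, 0.693, 0.139]
ft_force: [0.3, 0.8, 0.3]
gripper_width: 0.0856
t 2.75 pos [ 0.4813 -0.2161  0.1264] jaw -112.76 ydir [ 2.e-04 -1.e-04 -1.e+00] width 0.0856 F [0.3 0.8 0.3] j [-0.47 -0.16  1.89 -0.    1.42  1.5 ]
turn w [-0.   -0.03 -0.  ] then shift [-0.03  4.38 -0.09]  shift before turn [-0.02  4.38 -0.09]
turn w [ 0.   35.97 -0.  ] then shift [0.03 4.38 0.09]  shift before turn [-0.02  4.38 -0.09]
```

```bash
python3 -m jog '[{"wx":0,"wy":0,"wz":0,"dx":-0.03,"dy":0.9,"dz":-0.09,"grip":0},{"wx":0,"wy":0,"wz":0,"dx":0,"dy":0.9,"dz":0,"grip":0},{"wx":0,"wy":0,"wz":0,"dx":0,"dy":0.9,"dz":0,"grip":0},{"wx":0,"wy":0,"wz":0,"dx":0,"dy":0.9,"dz":0,"grip":0},{"wx":0,"wy":0,"wz":0,"dx":0,"dy":0.78,"dz":0,"grip":0},{"wx":0,"wy":0,"wz":0,"dx":0,"dy":0,"dz":0,"grip":0}]'
python3 - <<'E'
from h import *
from bench import models
im,d=vision.grab_frame("top"); cv2.imwrite("pics/t1.png",cv2.resize(im[150:260,270:410,::-1],None,fx=4,fy=4,interpolation=cv2.INTER_CUBIC))
E
```

```text
time_s: 3.25
tool_pos: [0.4811, -0.2134, 0.0131]
tool_rot: [0.135, 0.694, -0.693, -0.139]
ft_force: [-0.1, 0.3, -0.6]
gripper_width: 0.0854
```

View pics/t1.png

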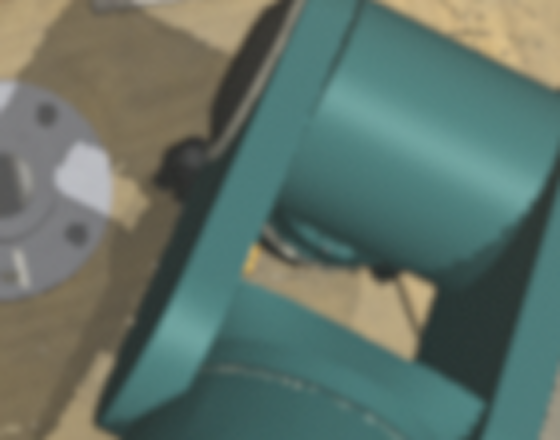

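```bash
python3 p.py .4828 -.2142 .0165 67.4
```

```text
t 3.3 pos [ 0.4819 -0.2138  0.0154] jaw -112.4 ydir [-0.0028  0.0014 -1.    ] width 0.0854 F [ 0.2 -0.7 -0.4] j [-0.47 -0.06  1.98  0.    1.22  1.5 ]
turn w [0.   0.04 0.04] then shift [-0.04 -0.04  0.  ]  shift before turn [-0.04 -0.04  0.  ]
turn w [  0.06 -35.96  -0.  ] then shift [ 0.04 -0.04 -0.  ]  shift before turn [-0.04 -0.04  0.  ]
```

Settling; raise by 1 mm and close.

```bash
python3 -m jog '[{"wx":0,"wy":0,"wz":0,"dx":-0.03,"dy":-0.02,"dz":0,"grip":0.5},{"wx":0,"wy":0,"wz":0,"dx":0,"dy":0,"dz":0,"grip":0.7},{"wx":0,"wy":0,"wz":0,"dx":0,"dy":0,"dz":0,"grip":1},{"wx":0,"wy":0,"wz":0,"dx":0,"dy":0,"dz":0,"grip":1},{"wx":0,"wy":0,"wz":0,"dx":0,"dy":0,"dz":0,"grip":1},{"wx":0,"wy":0,"wz":0,"dx":0,"dy":0,"dz":0,"grip":1},{"wx":0,"wy":0,"wz":0,"dx":0,"dy":0,"dz":0,"grip":1},{"wx":0,"wy":0,"wz":0,"dx":0,"dy":0,"dz":0,"grip":1},{"wx":0,"wy":0,"wz":0,"dx":0,"dy":0,"dz":0,"grip":1},{"wx":0,"wy":0,"wz":0,"dx":0,"dy":0,"dz":0,"grip":1}]' 40;python3 p.py .4828 -.2142 .017 67.4
```

```text
time_s: 4.13
tool_pos: [0.4837, -0.2147, 0.0178]
tool_rot: [-0.138, -0.693, 0.694, 0.138]
ft_force: [-2.4, 0.3, 5.6]
gripper_width: 0.0107
t 4.13 pos [ 0.4837 -0.2147  0.0178] jaw -112.53 ydir [ 4.e-04 -2.e-04 -1.e+00] width 0.0107 F [-2.4  0.3  5.6] j [-0.47 -0.06  1.98 -0.    1.22  1.5 ]
turn w [-0.    0.01 -0.  ] then shift [ 0.04  0.03 -0.  ]  shift before turn [ 0.04  0.03 -0.  ]
turn w [-1.000e-02 -3.599e+01  0.000e+00] then shift [-0.04  0.03  0.  ]  shift before turn [ 0.04  0.03 -0.  ]
```

```bash
python3 -m jog '[{"wx":0,"wy":0,"wz":0,"dx":0,"dy":-0.2,"dz":0,"grip":1},{"wx":0,"wy":0,"wz":0,"dx":0,"dy":-0.6,"dz":0,"grip":1},{"wx":0,"wy":0,"wz":0,"dx":0,"dy":-0.8,"dz":0,"grip":1},{"wx":0,"wy":0,"wz":0,"dx":0,"dy":-0.8,"dz":0,"grip":1},{"wx":0,"wy":0,"wz":0,"dx":0,"dy":-0.8,"dz":0,"grip":1},{"wx":0,"wy":0,"wz":0,"dx":0,"dy":-0.5,"dz":0,"grip":1},{"wx":0,"wy":0,"wz":0,"dx":0,"dy":0,"dz":0,"grip":1}]'; python3 p.py .5034 -.0537 .07 104.8
python3 - <<'E'
from h import *
im,d=vision.grab_frame("top"); cv2.imwrite("pics/t2.png",cv2.resize(im[150:260,270:410,::-1],None,fx=4,fy=4,interpolation=cv2.INTER_CUBIC))
E
```

```text
time_s: 4.72
tool_pos: [0.4845, -0.215, 0.1126]
tool_rot: [-0.139, -0.693, 0.694, 0.137]
ft_force: [0.2, -0.1, -1.3]
gripper_width: 0.0106
t 4.72 pos [ 0.4845 -0.215   0.1126] jaw -112.53 ydir [ 0.0034 -0.0017 -1.    ] width 0.0106 F [ 0.2 -0.1 -1.3] j [-0.47 -0.15  1.9   0.    1.39  1.5 ]
turn w [-0.02 -7.47 -0.04] then shift [-2.38  1.71 -6.05]  shift before turn [ 1.78  1.7  -6.25]
turn w [ 5.000e-02  2.853e+01 -2.000e-02] then shift [2.38 1.71 6.05]  shift before turn [ 1.78  1.7  -6.25]
```

View pics/t2.png

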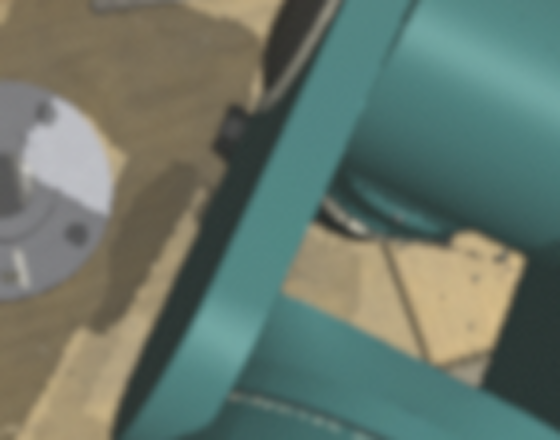

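```bash
python3 -m jog '[{"wx":0,"wy":-0.93,"wz":0,"dx":0,"dy":0,"dz":0,"grip":1},{"wx":0,"wy":-0.93,"wz":0,"dx":0,"dy":0,"dz":0,"grip":1},{"wx":0,"wy":-0.93,"wz":0,"dx":0,"dy":0,"dz":0,"grip":1},{"wx":0,"wy":-0.93,"wz":0,"dx":0,"dy":0,"dz":0,"grip":1},{"wx":0,"wy":-0.93,"wz":0,"dx":0,"dy":0,"dz":0,"grip":1},{"wx":0,"wy":-0.93,"wz":0,"dx":0,"dy":0,"dz":0,"grip":1},{"wx":0,"wy":-0.93,"wz":0,"dx":0,"dy":0,"dz":0,"grip":1},{"wx":0,"wy":-0.93,"wz":0,"dx":0,"dy":0,"dz":0,"grip":1},{"wx":0,"wy":0,"wz":0,"dx":-0.34,"dy":0,"dz":-0.86,"grip":1},{"wx":0,"wy":0,"wz":0,"dx":-0.34,"dy":0,"dz":-0.86,"grip":1},{"wx":0,"wy":0,"wz":0,"dx":-0.34,"dy":0,"dz":-0.86,"grip":1},{"wx":0,"wy":0,"wz":0,"dx":-0.34,"dy":0,"dz":-0.86,"grip":1}]'; 
python3 -m jog '[{"wx":0,"wy":0,"wz":0,"dx":-0.34,"dy":0,"dz":-0.86,"grip":1},{"wx":0,"wy":0,"wz":0,"dx":-0.34,"dy":0,"dz":-0.86,"grip":1},{"wx":0,"wy":0,"wz":0,"dx":-0.34,"dy":0.2,"dz":-0.86,"grip":1},{"wx":0,"wy":0,"wz":0,"dx":0,"dy":0.4,"dz":0,"grip":1},{"wx":0,"wy":0,"wz":0,"dx":0,"dy":0,"dz":0,"grip":1},{"wx":0,"wy":0,"wz":0,"dx":0,"dy":0,"dz":0,"grip":1}]';python3 p.py .5034 -.0537 .0458 104.8
python3 - <<'E'
from h import *
for n in("top","scene"):
  im,d=vision.grab_frame(n); cv2.imwrite(f"pics/{n}3.png",im[:,:,::-1])
E
python3 -c "
import cv2
a=cv2.imread('pics/top3.png')[150:250,200:340];b=cv2.imread('pics/scene3.png')[150:250,200:340]
cv2.imwrite('pics/c3.png',cv2.resize(cv2.vconcat([a,b]),None,fx=3,fy=3,interpolation=2))"
```

```text
time_s: 5.77
tool_pos: [0.494, -0.1217, 0.1079]
tool_rot: [-0.091, 0.702, -0.701, 0.089]
ft_force: [-0.1, 0.6, -1.1]
gripper_width: 0.0107
time_s: 6.27
tool_pos: [0.5022, -0.054, 0.0933]
tool_rot: [-0.091, 0.701, -0.701, 0.09]
ft_force: [-0.2, 0.6, -0.6]
gripper_width: 0.0108
t 6.27 pos [ 0.5022 -0.054   0.0933] jaw -75.31 ydir [-2.6e-03  2.0e-04 -1.0e+00] width 0.0108 F [-0.2  0.6 -0.6] j [-0.16 -0.19  1.96 -0.    1.37  1.16]
turn w [ 0.01 -0.02  0.03] then shift [-0.05  1.9  -0.  ]  shift before turn [-0.05  1.9  -0.  ]
turn w [-4.000e-02  3.598e+01  2.000e-02] then shift [0.05 1.9  0.  ]  shift before turn [-0.05  1.9  -0.  ]
```

View pics/c3.png

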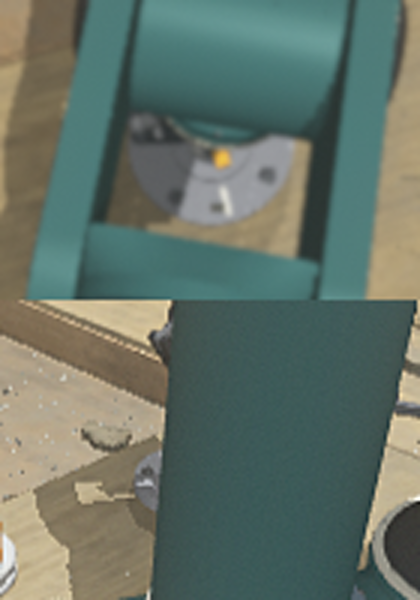

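```bash
python3 - <<'E'
from h import *
im,d=vision.grab_frame("top")
hsv=cv2.cvtColor(im,cv2.COLOR_RGB2HSV).astype(int)
m=(hsv[...,1]>140)&(hsv[...,2]>110)&(abs(hsv[...,0]-24)<10); q=np.zeros_like(m); q[190:215,260:290]=1
P=world("top",d,m&q&(d>.1)); print(len(P)); print(P.round(4))
a=np.radians(14.8); u=np.array([np.cos(a),np.sin(a)]); r=(P[:,:2]-[.5034,-.0537]); print((r@u).round(4), (r@[-u[1],u[0]]).round(4))
E
```

```text
17
[[ 0.4844 -0.0587  0.09  ]
 [ 0.4845 -0.061   0.0893]
 [ 0.4819 -0.0564  0.0907]
 [ 0.4821 -0.0587  0.0899]
 [ 0.4819 -0.0609  0.0914]
 [ 0.4819 -0.0632  0.0917]
 [ 0.48   -0.0565  0.088 ]
 [ 0.48   -0.0588  0.0884]
 [ 0.4798 -0.061   0.0904]
 [ 0.48   -0.0634  0.089 ]
 [ 0.4772 -0.0564  0.0912]
 [ 0.4771 -0.0586  0.0922]
 [ 0.4774 -0.061   0.0904]
 [ 0.4777 -0.0634  0.0888]
 [ 0.475  -0.0587  0.0906]
 [ 0.4752 -0.0611  0.0899]
 [ 0.4752 -0.0633  0.0903]]
[-0.0196 -0.0201 -0.0214 -0.0219 -0.0226 -0.0232 -0.0234 -0.0239 -0.0247
 -0.0251 -0.026  -0.0266 -0.027  -0.0273 -0.0287 -0.0292 -0.0297] [ 0.0001 -0.0022  0.0029  0.0006 -0.0015 -0.0037  0.0033  0.0011 -0.001
 -0.0034  0.0041  0.0019 -0.0004 -0.0028  0.0024  0.0001 -0.0021]
```

```bash
python3 -m jog '[{"wx":0,"wy":0,"wz":0,"dx":0,"dy":0.4,"dz":0,"grip":1},{"wx":0,"wy":0,"wz":0,"dx":0,"dy":0.4,"dz":0,"grip":1},{"wx":0,"wy":0,"wz":0,"dx":0,"dy":0.3,"dz":0,"grip":1},{"wx":0,"wy":0,"wz":0,"dx":0,"dy":0.3,"dz":0,"grip":1},{"wx":0,"wy":0,"wz":0,"dx":0,"dy":0.2,"dz":0,"grip":1},{"wx":0,"wy":0,"wz":0,"dx":0,"dy":0.2,"dz":0,"grip":1},{"wx":0,"wy":0,"wz":0,"dx":0,"dy":0,"dz":0,"grip":1},{"wx":0,"wy":0,"wz":0,"dx":0,"dy":0,"dz":0,"grip":1}]';python3 p.py .5034 -.0537 .0458 104.8
```

```text
time_s: 7.08
tool_pos: [0.503, -0.0539, 0.0497]
tool_rot: [-0.09, 0.701, -0.701, 0.09]
ft_force: [-0.0, 0.1, -0.5]
gripper_width: 0.0109
t 7.08 pos [ 0.503  -0.0539  0.0497] jaw -75.32 ydir [-3.e-04  1.e-04 -1.e+00] width 0.0109 F [-0.   0.1 -0.5] j [-0.16 -0.15  2.    0.    1.29  1.16]
turn w [ 0.   -0.02  0.  ] then shift [-0.02  0.15 -0.  ]  shift before turn [-0.02  0.15 -0.  ]
turn w [-1.000e-02  3.598e+01  0.000e+00] then shift [0.02 0.15 0.  ]  shift before turn [-0.02  0.15 -0.  ]
```

```bash
python3 -m jog '[{"wx":0,"wy":0,"wz":0,"dx":0,"dy":0.08,"dz":0,"grip":1},{"wx":0,"wy":0,"wz":0,"dx":0,"dy":0.05,"dz":0,"grip":1},{"wx":0,"wy":0,"wz":0,"dx":0,"dy":0,"dz":0,"grip":1},{"wx":0,"wy":0,"wz":0,"dx":0,"dy":0,"dz":0,"grip":1}]';python3 -m jog '[{"wx":0,"wy":0,"wz":0,"dx":0,"dy":0,"dz":0,"grip":0.6},{"wx":0,"wy":0,"wz":0,"dx":0,"dy":0,"dz":0,"grip":0.5},{"wx":0,"wy":0,"wz":0,"dx":0,"dy":0,"dz":0,"grip":0.5},{"wx":0,"wy":0,"wz":0,"dx":0,"dy":-0.3,"dz":0,"grip":0.5},{"wx":0,"wy":0,"wz":0,"dx":0,"dy":-0.8,"dz":0,"grip":0.4},{"wx":0,"wy":0,"wz":0,"dx":0,"dy":-1,"dz":0,"grip":0},{"wx":0,"wy":0,"wz":0,"dx":0,"dy":-1,"dz":0,"grip":0},{"wx":0,"wy":0,"wz":0,"dx":0,"dy":-1,"dz":0,"grip":0},{"wx":0,"wy":0,"wz":0,"dx":0,"dy":0,"dz":0,"grip":0}]'; python3 p.py .452 .2275 .14 135
```

```text
time_s: 7.42
tool_pos: [0.5031, -0.0539, 0.0467]
tool_rot: [0.09, -0.701, 0.701, -0.09]
ft_force: [0.4, 0.1, -0.3]
gripper_width: 0.0111
time_s: 8.17
tool_pos: [0.5047, -0.0541, 0.155]
tool_rot: [0.088, -0.701, 0.702, -0.093]
ft_force: [0.7, -0.2, 1.3]
gripper_width: 0.0854
t 8.17 pos [ 0.5047 -0.0541  0.155 ] jaw -75.33 ydir [ 0.0068 -0.0011 -1.    ] width 0.0854 F [ 0.7 -0.2  1.3] j [-0.16 -0.23  1.9   0.    1.47  1.16]
turn w [-0.05 -6.07 -0.06] then shift [-6.48  0.6  -9.46]  shift before turn [ -0.81   0.57 -11.43]
turn w [ 0.08 29.93 -0.07] then shift [6.48 0.6  9.46]  shift before turn [ -0.81   0.57 -11.43]
```

```bash
python3 -m jog '[{"wx":0,"wy":0,"wz":0,"dx":-0.07,"dy":0.05,"dz":-0.95,"grip":0},{"wx":0,"wy":0,"wz":0,"dx":-0.07,"dy":0.05,"dz":-0.95,"grip":0},{"wx":0,"wy":0,"wz":0,"dx":-0.07,"dy":0.05,"dz":-0.95,"grip":0},{"wx":0,"wy":0,"wz":0,"dx":-0.07,"dy":0.05,"dz":-0.95,"grip":0},{"wx":0,"wy":0,"wz":0,"dx":-0.07,"dy":0.05,"dz":-0.95,"grip":0},{"wx":0,"wy":0,"wz":0,"dx":-0.07,"dy":0.05,"dz":-0.95,"grip":0},{"wx":0,"wy":0,"wz":0,"dx":-0.07,"dy":0.05,"dz":-0.95,"grip":0},{"wx":0,"wy":0,"wz":0,"dx":-0.07,"dy":0.05,"dz":-0.95,"grip":0},{"wx":0,"wy":0,"wz":0,"dx":-0.07,"dy":0.05,"dz":-0.95,"grip":0},{"wx":0,"wy":0,"wz":0,"dx":-0.07,"dy":0.05,"dz":-0.95,"grip":0},{"wx":0,"wy":0,"wz":0,"dx":-0.07,"dy":0.05,"dz":-0.95,"grip":0},{"wx":0,"wy":0,"wz":0,"dx":-0.07,"dy":0.05,"dz":-0.95,"grip":0}]'
python3 -m jog '[{"wx":0,"wy":-0.87,"wz":0,"dx":0,"dy":0,"dz":0,"grip":0},{"wx":0,"wy":-0.87,"wz":0,"dx":0,"dy":0,"dz":0,"grip":0},{"wx":0,"wy":-0.87,"wz":0,"dx":0,"dy":0,"dz":0,"grip":0},{"wx":0,"wy":-0.87,"wz":0,"dx":0,"dy":0,"dz":0,"grip":0},{"wx":0,"wy":-0.87,"wz":0,"dx":0,"dy":0,"dz":0,"grip":0},{"wx":0,"wy":-0.87,"wz":0,"dx":0,"dy":0,"dz":0,"grip":0},{"wx":0,"wy":-0.87,"wz":0,"dx":0,"dy":0,"dz":0,"grip":0},{"wx":0,"wy":0,"wz":0,"dx":0,"dy":0,"dz":0,"grip":0}]'; python3 p.py .452 .2275 .043 135
python3 - <<'E'
from h import *
im,d=vision.grab_frame("top"); np.savez("pics/top4.npz",im=im,d=d)
cv2.imwrite("pics/c4.png",cv2.resize(im[130:270,110:350,::-1],None,fx=3.3,fy=3.3,interpolation=2))
hsv=cv2.cvtColor(im,cv2.COLOR_RGB2HSV).astype(int)
m=(hsv[...,1]>150)&(hsv[...,2]>120); q=np.zeros_like(m); q[165:225,245:300]=1
P=world("top",d,m&q&(d>.1)); print(len(P),lab(P),axis(P),cv2.minAreaRect(P[:,:2].astype(np.float32)),np.percentile(P[:,2],[5,25,50,75,95]).round(4))
E
```

```text
time_s: 9.17
tool_pos: [0.4507, 0.2283, 0.1344]
tool_rot: [-0.09, 0.701, -0.701, 0.09]
ft_force: [0.9, 0.0, 0.2]
gripper_width: 0.0856
time_s: 9.83
tool_pos: [0.4511, 0.2271, 0.1343]
tool_rot: [-0.272, 0.652, -0.652, 0.273]
ft_force: [-0.2, 0.0, 0.0]
gripper_width: 0.0854
t 9.83 pos [0.4511 0.2271 0.1343] jaw -44.66 ydir [ 2.e-04  1.e-04 -1.e+00] width 0.0854 F [-0.2  0.   0. ] j [ 0.42 -0.22  1.92  0.    1.44  1.2 ]
turn w [-0.    0.07 -0.  ] then shift [-0.04  3.65  0.01]  shift before turn [-0.03  3.65  0.01]
turn w [ -0.   -35.93   0.  ] then shift [ 0.04  3.65 -0.01]  shift before turn [-0.03  3.65  0.01]
68 (array([ 0.5034, -0.0528,  0.0497]), array([ 0.4789, -0.061 ,  0.0387]), array([ 0.5282, -0.0457,  0.0607])) (np.float64(14.0), array([0.0084, 0.0473])) ((0.5032906532287598, -0.05260444059967995), (0.05142641067504883, 0.009237467311322689), 15.286113739013672) [0.0396 0.0413 0.0513 0.0579 0.0597]
```

View pics/c4.png

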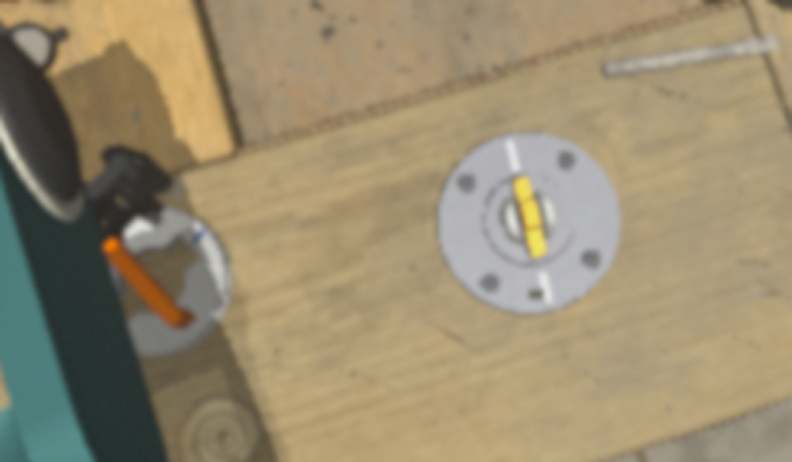

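```bash
python3 -m jog '[{"wx":0,"wy":0,"wz":0,"dx":-0.03,"dy":0.8,"dz":0,"grip":0},{"wx":0,"wy":0,"wz":0,"dx":0,"dy":0.8,"dz":0,"grip":0},{"wx":0,"wy":0,"wz":0,"dx":0,"dy":0.8,"dz":0,"grip":0},{"wx":0,"wy":0,"wz":0,"dx":0,"dy":0.7,"dz":0,"grip":0},{"wx":0,"wy":0,"wz":0,"dx":0,"dy":0.4,"dz":0,"grip":0},{"wx":0,"wy":0,"wz":0,"dx":0,"dy":0.1,"dz":0,"grip":0.3},{"wx":0,"wy":0,"wz":0,"dx":0,"dy":0,"dz":0,"grip":0.6},{"wx":0,"wy":0,"wz":0,"dx":0,"dy":0,"dz":0,"grip":1},{"wx":0,"wy":0,"wz":0,"dx":0,"dy":0,"dz":0,"grip":1},{"wx":0,"wy":0,"wz":0,"dx":0,"dy":0,"dz":0,"grip":1},{"wx":0,"wy":0,"wz":0,"dx":0,"dy":0,"dz":0,"grip":1},{"wx":0,"wy":0,"wz":0,"dx":0,"dy":0,"dz":0,"grip":1}]' 70
python3 -m jog '[{"wx":0,"wy":0,"wz":0,"dx":0,"dy":0,"dz":0,"grip":1},{"wx":0,"wy":0,"wz":0,"dx":0,"dy":0,"dz":0,"grip":1},{"wx":0,"wy":0,"wz":0,"dx":0,"dy":0,"dz":0,"grip":1}]' 70;python3 p.py .452 .2275 .043 135
```

```text
time_s: 10.88
tool_pos: [0.452, 0.2278, 0.0449]
tool_rot: [-0.271, 0.653, -0.653, 0.272]
ft_force: [-0.6, -1.3, 6.6]
gripper_width: 0.0123
time_s: 11.13
tool_pos: [0.4521, 0.2278, 0.0449]
tool_rot: [0.271, -0.653, 0.653, -0.272]
ft_force: [-0.3, -0.9, 6.1]
gripper_width: 0.0127
t 11.13 pos [0.4521 0.2278 0.0449] jaw -44.89 ydir [ 1.1e-03  5.0e-04 -1.0e+00] width 0.0127 F [-0.3 -0.9  6.1] j [ 0.42 -0.14  2.01 -0.    1.27  1.2 ]
turn w [-0.01  0.02 -0.01] then shift [0.01 0.08 0.01]  shift before turn [0.01 0.08 0.01]
turn w [-2.000e-02 -3.598e+01  1.000e-02] then shift [-0.01  0.08 -0.01]  shift before turn [0.01 0.08 0.01]
```

```bash
python3 -m jog '[{"wx":0,"wy":0,"wz":0,"dx":0,"dy":-0.2,"dz":0,"grip":1},{"wx":0,"wy":0,"wz":0,"dx":0,"dy":-0.5,"dz":0,"grip":1},{"wx":0,"wy":0,"wz":0,"dx":0,"dy":-0.7,"dz":0,"grip":1},{"wx":0,"wy":0,"wz":0,"dx":0,"dy":-0.7,"dz":0,"grip":1},{"wx":0,"wy":0,"wz":0,"dx":0,"dy":-0.7,"dz":0,"grip":1},{"wx":0,"wy":0,"wz":0,"dx":0,"dy":-0.7,"dz":0,"grip":1},{"wx":0,"wy":0,"wz":0,"dx":0,"dy":-0.5,"dz":0,"grip":1},{"wx":0,"wy":0,"wz":0,"dx":0,"dy":-0.2,"dz":0,"grip":1},{"wx":0,"wy":0,"wz":0,"dx":0,"dy":0,"dz":0,"grip":1}]';python3 p.py .5034 -.0537 .13 14.8
```

```text
time_s: 11.88
tool_pos: [0.452, 0.2278, 0.1504]
tool_rot: [-0.271, 0.653, -0.653, 0.272]
ft_force: [0.2, -0.4, -3.7]
gripper_width: 0.013
t 11.88 pos [0.452  0.2278 0.1504] jaw -44.88 ydir [ 1.6e-03  8.0e-04 -1.0e+00] width 0.013 F [ 0.2 -0.4 -3.7] j [ 0.42 -0.23  1.9   0.    1.46  1.2 ]
turn w [-2.000e-02 -1.194e+01 -1.000e-02] then shift [11.41  0.82 -0.89]  shift before turn [6.53 0.81 9.4 ]
turn w [ 2.000e-02  2.406e+01 -2.000e-02] then shift [-11.41   0.82   0.89]  shift before turn [6.53 0.81 9.4 ]
```

```bash
python3 -m jog '[{"wx":0,"wy":-0.99,"wz":0,"dx":0,"dy":0,"dz":0,"grip":1},{"wx":0,"wy":-0.99,"wz":0,"dx":0,"dy":0,"dz":0,"grip":1},{"wx":0,"wy":-0.99,"wz":0,"dx":0,"dy":0,"dz":0,"grip":1},{"wx":0,"wy":-0.99,"wz":0,"dx":0,"dy":0,"dz":0,"grip":1},{"wx":0,"wy":-0.99,"wz":0,"dx":0,"dy":0,"dz":0,"grip":1},{"wx":0,"wy":-0.99,"wz":0,"dx":0,"dy":0,"dz":0,"grip":1},{"wx":0,"wy":-0.99,"wz":0,"dx":0,"dy":0,"dz":0,"grip":1},{"wx":0,"wy":-0.99,"wz":0,"dx":0,"dy":0,"dz":0,"grip":1},{"wx":0,"wy":-0.99,"wz":0,"dx":0,"dy":0,"dz":0,"grip":1},{"wx":0,"wy":-0.99,"wz":0,"dx":0,"dy":0,"dz":0,"grip":1},{"wx":0,"wy":-0.99,"wz":0,"dx":0,"dy":0,"dz":0,"grip":1},{"wx":0,"wy":-0.99,"wz":0,"dx":0,"dy":0,"dz":0,"grip":1}]'
python3 -m jog '[{"wx":0,"wy":0,"wz":0,"dx":0.5,"dy":0,"dz":-0.05,"grip":1},{"wx":0,"wy":0,"wz":0,"dx":0.9,"dy":0,"dz":-0.07,"grip":1},{"wx":0,"wy":0,"wz":0,"dx":0.9,"dy":0,"dz":-0.07,"grip":1},{"wx":0,"wy":0,"wz":0,"dx":0.9,"dy":0,"dz":-0.07,"grip":1},{"wx":0,"wy":0,"wz":0,"dx":0.9,"dy":0,"dz":-0.07,"grip":1},{"wx":0,"wy":0,"wz":0,"dx":0.9,"dy":0,"dz":-0.07,"grip":1},{"wx":0,"wy":0,"wz":0,"dx":0.9,"dy":0,"dz":-0.07,"grip":1},{"wx":0,"wy":0,"wz":0,"dx":0.9,"dy":0,"dz":-0.07,"grip":1},{"wx":0,"wy":0,"wz":0,"dx":0.9,"dy":0,"dz":-0.07,"grip":1},{"wx":0,"wy":0,"wz":0,"dx":0.9,"dy":0,"dz":-0.07,"grip":1},{"wx":0,"wy":0,"wz":0,"dx":0.9,"dy":0,"dz":-0.07,"grip":1},{"wx":0,"wy":0,"wz":0,"dx":0.9,"dy":0,"dz":-0.07,"grip":1}]';python3 p.py .5034 -.0537 .13 14.8
```

```text
time_s: 12.88
tool_pos: [0.4512, 0.2274, 0.1477]
tool_rot: [0.561, -0.432, 0.431, -0.56]
ft_force: [0.6, 0.5, -4.3]
gripper_width: 0.0129
time_s: 13.88
tool_pos: [0.4965, -0.0308, 0.1482]
tool_rot: [0.559, -0.434, 0.433, -0.558]
ft_force: [-0.5, 0.7, -3.5]
gripper_width: 0.0126
t 13.88 pos [ 0.4965 -0.0308  0.1482] jaw 14.39 ydir [-0.0012 -0.     -1.    ] width 0.0126 F [-0.5  0.7 -3.5] j [-0.11 -0.24  1.92 -0.    1.47 -0.36]
turn w [ 0.01 -0.08 -0.  ] then shift [0.95 0.73 0.03]  shift before turn [0.95 0.73 0.04]
turn w [1.000e-02 3.592e+01 2.000e-02] then shift [-0.95  0.73 -0.03]  shift before turn [0.95 0.73 0.04]
```

```bash
python3 -m jog '[{"wx":0,"wy":-0.08,"wz":0,"dx":0.6,"dy":0,"dz":0.03,"grip":1},{"wx":0,"wy":0,"wz":0,"dx":0.35,"dy":0.1,"dz":0,"grip":1},{"wx":0,"wy":0,"wz":0,"dx":0,"dy":0.3,"dz":0,"grip":1},{"wx":0,"wy":0,"wz":0,"dx":0,"dy":0.3,"dz":0,"grip":1},{"wx":0,"wy":0,"wz":0,"dx":0,"dy":0,"dz":0,"grip":1},{"wx":0,"wy":0,"wz":0,"dx":0,"dy":0,"dz":0,"grip":1},{"wx":0,"wy":0,"wz":0,"dx":0,"dy":0,"dz":0,"grip":1}]';python3 p.py .5034 -.0537 .07 14.8
python3 - <<'E'
from h import *
im,d=vision.grab_frame("top"); np.savez("pics/top5.npz",im=im,d=d)
cv2.imwrite("pics/c5.png",cv2.resize(im[150:250,200:340,::-1],None,fx=5,fy=5,interpolation=2))
b=im
k=np.zeros(d.shape,bool); k[165:235,230:310]=1; P=world("top",d,k&(d>.1)); q=P[(P[:,2]>.1)&(P[:,2]<.118)]
print(len(q),lab(q),cv2.minEnclosingCircle(q[:,:2].astype(np.float32)))
E
```

```text
time_s: 14.47
tool_pos: [0.5036, -0.0513, 0.1315]
tool_rot: [0.561, -0.431, 0.431, -0.561]
ft_force: [0.1, 0.2, -4.1]
gripper_width: 0.0127
t 14.47 pos [ 0.5036 -0.0513  0.1315] jaw 14.96 ydir [-2.e-04  1.e-04 -1.e+00] width 0.0127 F [ 0.1  0.2 -4.1] j [-0.15 -0.21  1.92  0.    1.43 -0.41]
turn w [ 0.    0.03 -0.  ] then shift [ 0.09  2.46 -0.03]  shift before turn [ 0.09  2.46 -0.03]
turn w [ -0.   -35.97  -0.  ] then shift [-0.09  2.46  0.03]  shift before turn [ 0.09  2.46 -0.03]
538 (array([ 0.4781, -0.0413,  0.1099]), array([ 0.4476, -0.1052,  0.104 ]), array([0.5194, 0.0057, 0.117 ])) ((0.5014133453369141, -0.04959112033247948), 0.05573359131813049)
```

View pics/c5.png

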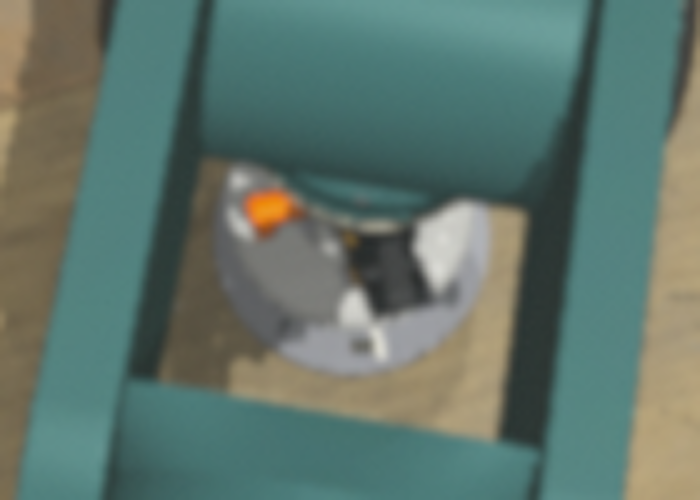

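```bash
python3 - <<'E'
from h import *
from scipy.optimize import least_squares
D=np.load("pics/top5.npz"); im,d=D["im"],D["d"]
k=np.zeros(d.shape,bool); k[165:235,230:310]=1; P=world("top",d,k&(d>.1)); q=P[(P[:,2]>.104)&(P[:,2]<.116)][:,:2].astype(np.float32)
h=cv2.convexHull(q)[:,0]
r=h-[.5036,-.0513]; print(np.c_[np.degrees(np.arctan2(r[:,1],r[:,0])).round(),np.hypot(*r.T).round(4)])
s=h[np.hypot(*r.T)>.05]
f=least_squares(lambda c:np.hypot(*(s-c).T)-.0555,[.5036,-.0513],loss="soft_l1",f_scale=.001); print(f.x,f.fun.round(4))
E
```

```text
[[ 7.30e+01  5.30e-02]
 [ 7.40e+01  5.48e-02]
 [ 7.60e+01  5.67e-02]
 [ 8.80e+01  5.70e-02]
 [ 9.00e+01  5.70e-02]
 [ 9.50e+01  5.70e-02]
 [ 1.07e+02  5.66e-02]
 [ 1.14e+02  5.67e-02]
 [ 1.19e+02  5.66e-02]
 [ 1.24e+02  5.69e-02]
 [ 1.37e+02  5.59e-02]
 [ 1.47e+02  5.66e-02]
 [ 1.57e+02  5.63e-02]
 [ 1.64e+02  5.61e-02]
 [ 1.71e+02  5.64e-02]
 [ 1.73e+02  5.62e-02]
 [-1.80e+02  5.60e-02]
 [-1.75e+02  5.56e-02]
 [-1.64e+02  5.56e-02]
 [-1.51e+02  5.55e-02]
 [-1.36e+02  5.47e-02]
 [-1.29e+02  5.49e-02]
 [-1.21e+02  5.46e-02]
 [-1.15e+02  5.44e-02]
 [-1.10e+02  5.47e-02]
 [-1.01e+02  5.43e-02]
 [-9.80e+01  5.41e-02]
 [-9.00e+01  5.39e-02]
 [ 7.20e+01  5.07e-02]]
[ 0.50312918 -0.05019712] [-0.0035 -0.0016  0.0003  0.0005  0.0004  0.0004 -0.      0.     -0.0001
  0.0002 -0.0007  0.0001 -0.0001 -0.0002  0.0002  0.0001  0.     -0.0003
 -0.0001  0.0001 -0.0003 -0.0001 -0.0002 -0.0002  0.0001 -0.0002 -0.0004
 -0.0005 -0.0056]
```

```bash
python3 p.py .5039 -.0544 .07 14.8|sed -n 2p; python3 -m jog '[{"wx":0,"wy":0,"wz":0,"dx":0.12,"dy":0.2,"dz":0,"grip":1},{"wx":0,"wy":0,"wz":0,"dx":0,"dy":0.3,"dz":0,"grip":1},{"wx":0,"wy":0,"wz":0,"dx":0,"dy":0.3,"dz":0,"grip":1},{"wx":0,"wy":0,"wz":0,"dx":0,"dy":0.1,"dz":0,"grip":1},{"wx":0,"wy":0,"wz":0,"dx":0,"dy":0,"dz":0,"grip":1},{"wx":0,"wy":0,"wz":0,"dx":0,"dy":0,"dz":0,"grip":1}]';python3 p.py .5039 -.0544 .07 14.8
```

```text
turn w [-0.    0.03  0.  ] then shift [ 0.12  2.47 -0.03]  shift before turn [ 0.12  2.47 -0.03]
time_s: 15.02
tool_pos: [0.5044, -0.0549, 0.1088]
tool_rot: [0.561, -0.431, 0.431, -0.561]
ft_force: [0.1, -0.6, -3.6]
gripper_width: 0.0128
t 15.02 pos [ 0.5044 -0.0549  0.1088] jaw 14.92 ydir [-5.e-04  1.e-04 -1.e+00] width 0.0128 F [ 0.1 -0.6 -3.6] j [-0.16 -0.2   1.94  0.    1.39 -0.42]
turn w [ 0.    0.02 -0.  ] then shift [-0.02  1.55 -0.02]  shift before turn [-0.02  1.55 -0.02]
turn w [-0.000e+00 -3.598e+01 -1.000e-02] then shift [0.02 1.55 0.02]  shift before turn [-0.02  1.55 -0.02]
```

```bash
python3 -m jog '[{"wx":0,"wy":0,"wz":0,"dx":-0.02,"dy":0.2,"dz":-0.02,"grip":1},{"wx":0,"wy":0,"wz":0,"dx":0,"dy":0.2,"dz":0,"grip":1},{"wx":0,"wy":0,"wz":0,"dx":0,"dy":0.2,"dz":0,"grip":1},{"wx":0,"wy":0,"wz":0,"dx":0,"dy":0.1,"dz":0,"grip":1},{"wx":0,"wy":0,"wz":0,"dx":0,"dy":0,"dz":0,"grip":1}]';python3 p.py .5039 -.0544 .07 14.8
```

```text
time_s: 15.43
tool_pos: [0.5036, -0.0545, 0.0907]
tool_rot: [0.561, -0.431, 0.43, -0.56]
ft_force: [-0.1, 0.5, -3.9]
gripper_width: 0.0126
t 15.43 pos [ 0.5036 -0.0545  0.0907] jaw 14.92 ydir [-1.2e-03  1.0e-04 -1.0e+00] width 0.0126 F [-0.1  0.5 -3.9] j [-0.16 -0.18  1.96 -0.    1.36 -0.42]
turn w [ 0.01  0.02 -0.01] then shift [0.   0.83 0.01]  shift before turn [0.   0.83 0.01]
turn w [-1.000e-02 -3.598e+01 -2.000e-02] then shift [-0.    0.83 -0.01]  shift before turn [0.   0.83 0.01]
```

```bash
python3 -m jog '[{"wx":0,"wy":0,"wz":0,"dx":0,"dy":0.2,"dz":0,"grip":1},{"wx":0,"wy":0,"wz":0,"dx":0,"dy":0.2,"dz":0,"grip":1},{"wx":0,"wy":0,"wz":0,"dx":0,"dy":0.1,"dz":0,"grip":1},{"wx":0,"wy":0,"wz":0,"dx":0,"dy":0,"dz":0,"grip":1}]';python3 p.py .5039 -.0544 .07 14.8
```

```text
time_s: 15.77
tool_pos: [0.5036, -0.0544, 0.0782]
tool_rot: [0.561, -0.431, 0.43, -0.561]
ft_force: [-0.4, 0.1, -3.5]
gripper_width: 0.0129
t 15.77 pos [ 0.5036 -0.0544  0.0782] jaw 14.92 ydir [-1.1e-03  2.0e-04 -1.0e+00] width 0.0129 F [-0.4  0.1 -3.5] j [-0.16 -0.17  1.98  0.    1.34 -0.42]
turn w [ 0.01  0.02 -0.01] then shift [0.   0.33 0.01]  shift before turn [0.   0.33 0.01]
turn w [-1.000e-02 -3.598e+01 -2.000e-02] then shift [-0.    0.33 -0.01]  shift before turn [0.   0.33 0.01]
```

```bash
python3 -m jog '[{"wx":0,"wy":0,"wz":0,"dx":0,"dy":0.2,"dz":0,"grip":1},{"wx":0,"wy":0,"wz":0,"dx":0,"dy":0.1,"dz":0,"grip":1},{"wx":0,"wy":0,"wz":0,"dx":0,"dy":0.06,"dz":0,"grip":1},{"wx":0,"wy":0,"wz":0,"dx":0,"dy":0,"dz":0,"grip":1},{"wx":0,"wy":0,"wz":0,"dx":0,"dy":0,"dz":0,"grip":1}]';python3 p.py .5039 -.0544 .069 14.8
```

```text
time_s: 16.18
tool_pos: [0.5039, -0.0545, 0.07]
tool_rot: [0.561, -0.431, 0.431, -0.561]
ft_force: [0.3, 0.7, -3.7]
gripper_width: 0.0127
t 16.18 pos [ 0.5039 -0.0545  0.07  ] jaw 14.92 ydir [-1.e-04 -0.e+00 -1.e+00] width 0.0127 F [ 0.3  0.7 -3.7] j [-0.16 -0.16  1.98 -0.    1.32 -0.42]
turn w [ 0.    0.02 -0.  ] then shift [-0.    0.04  0.  ]  shift before turn [-0.    0.04  0.  ]
turn w [ -0.   -35.98  -0.  ] then shift [ 0.    0.04 -0.  ]  shift before turn [-0.    0.04  0.  ]
```

```bash
python3 -m jog '[{"wx":0,"wy":0,"wz":0,"dx":0,"dy":0.06,"dz":0,"grip":1},{"wx":0,"wy":0,"wz":0,"dx":0,"dy":0,"dz":0,"grip":1},{"wx":0,"wy":0,"wz":0,"dx":0,"dy":0,"dz":0,"grip":1}]';python3 p.py .5039 -.0544 .069 14.8|head -1
python3 -m jog '[{"wx":0,"wy":0,"wz":0,"dx":0,"dy":0,"dz":0,"grip":0.8},{"wx":0,"wy":0,"wz":0,"dx":0,"dy":0,"dz":0,"grip":0.6},{"wx":0,"wy":0,"wz":0,"dx":0,"dy":0,"dz":0,"grip":0.4},{"wx":0,"wy":0,"wz":0,"dx":0,"dy":0,"dz":0,"grip":0.4},{"wx":0,"wy":0,"wz":0,"dx":0,"dy":0,"dz":0,"grip":0.4},{"wx":0,"wy":0,"wz":0,"dx":0,"dy":-0.3,"dz":0,"grip":0.3},{"wx":0,"wy":0,"wz":0,"dx":0,"dy":-0.6,"dz":0,"grip":0.2},{"wx":0,"wy":0,"wz":0,"dx":0,"dy":-0.8,"dz":0,"grip":0},{"wx":0,"wy":0,"wz":0,"dx":0,"dy":-1,"dz":0,"grip":0},{"wx":0,"wy":0,"wz":0,"dx":0,"dy":-1,"dz":0,"grip":0},{"wx":0,"wy":0,"wz":0,"dx":0,"dy":-1,"dz":0,"grip":0},{"wx":0,"wy":0,"wz":0,"dx":0,"dy":-1,"dz":0,"grip":0}]'
python3 p.py .45 .2 .2 14.8
```

```text
time_s: 16.43
tool_pos: [0.5043, -0.0546, 0.069]
tool_rot: [-0.561, 0.431, -0.431, 0.561]
ft_force: [1.4, 0.4, -0.1]
gripper_width: 0.013
t 16.43 pos [ 0.5043 -0.0546  0.069 ] jaw 14.92 ydir [ 9.e-04 -2.e-04 -1.e+00] width 0.013 F [ 1.4  0.4 -0.1] j [-0.16 -0.16  1.98 -0.    1.32 -0.42]
time_s: 17.43
tool_pos: [0.5037, -0.0545, 0.213]
tool_rot: [-0.561, 0.431, -0.431, 0.561]
ft_force: [0.6, 0.2, -0.7]
gripper_width: 0.0851
t 17.43 pos [ 0.5037 -0.0545  0.213 ] jaw 14.92 ydir [ 4.e-04 -1.e-04 -1.e+00] width 0.0851 F [ 0.6  0.2 -0.7] j [-0.16 -0.25  1.82  0.    1.57 -0.42]
turn w [-0.    0.02  0.  ] then shift [-10.39   0.52   0.52]  shift before turn [-10.39   0.52   0.55]
turn w [ 0.000e+00 -3.598e+01  1.000e-02] then shift [10.39  0.52 -0.52]  shift before turn [-10.39   0.52   0.55]
```

Weight went onto the collar before release. Move aside to the left and look.

```bash
python3 -m jog '[{"wx":0,"wy":0,"wz":0,"dx":-0.95,"dy":0,"dz":0,"grip":0},{"wx":0,"wy":0,"wz":0,"dx":-0.95,"dy":0,"dz":0,"grip":0},{"wx":0,"wy":0,"wz":0,"dx":-0.95,"dy":0,"dz":0,"grip":0},{"wx":0,"wy":0,"wz":0,"dx":-0.95,"dy":0,"dz":0,"grip":0},{"wx":0,"wy":0,"wz":0,"dx":-0.95,"dy":0,"dz":0,"grip":0},{"wx":0,"wy":0,"wz":0,"dx":-0.95,"dy":0,"dz":0,"grip":0},{"wx":0,"wy":0,"wz":0,"dx":-0.95,"dy":0,"dz":0,"grip":0},{"wx":0,"wy":0,"wz":0,"dx":-0.95,"dy":0,"dz":0,"grip":0},{"wx":0,"wy":0,"wz":0,"dx":-0.95,"dy":0,"dz":0,"grip":0},{"wx":0,"wy":0,"wz":0,"dx":-0.95,"dy":0,"dz":0,"grip":0},{"wx":0,"wy":0,"wz":0,"dx":0,"dy":0,"dz":0,"grip":0},{"wx":0,"wy":0,"wz":0,"dx":0,"dy":0,"dz":0,"grip":0}]'
python3 - <<'E'
from h import *
im,d=vision.grab_frame("top"); np.savez("pics/top6.npz",im=im,d=d)
cv2.imwrite("pics/c6.png",cv2.resize(im[150:250,200:410,::-1],None,fx=3.8,fy=3.8,interpolation=2))
k=np.zeros(d.shape,bool); k[160:235,230:310]=1; P=world("top",d,k&(d>.1)); 
q=P[(P[:,2]>.043)&(P[:,2]<.054)]; print("hub top",len(q),lab(q),cv2.minEnclosingCircle(q[:,:2].astype(np.float32)))
A=np.c_[q[:,:2]-q[:,:2].mean(0),np.ones(len(q))]; print("plane",np.linalg.lstsq(A,q[:,2],rcond=None)[0])
q=P[(P[:,2]>.085)&(P[:,2]<.1)]; print("handle",len(q),lab(q),axis(q))
hsv=cv2.cvtColor(im,cv2.COLOR_RGB2HSV).astype(int)
m=(hsv[...,1]>150)&(hsv[...,2]>100)&(hsv[...,0]>20)&(hsv[...,0]<35)&k&(d>.1); q=world("top",d,m); print("yellow",len(q),lab(q),axis(q))
m=(hsv[...,2]<95); b=np.zeros_like(m); b[150:196,360:402]=1; q=world("top",d,m&b&(d>.1)); print("long",len(q),lab(q),axis(q))
E
```

```text
time_s: 18.43
tool_pos: [0.4425, 0.1757, 0.2116]
tool_rot: [-0.561, 0.43, -0.43, 0.561]
ft_force: [0.4, -0.2, 0.5]
gripper_width: 0.0855
hub top 1057 (array([ 0.5018, -0.0527,  0.0475]), array([ 0.449 , -0.1093,  0.0432]), array([0.5582, 0.0006, 0.0529])) ((0.5038169026374817, -0.05367190018296242), 0.05617428943514824)
plane [-0.00122868 -0.00022873  0.04748066]
handle 257 (array([ 0.503 , -0.0531,  0.0926]), array([ 0.4864, -0.1   ,  0.0851]), array([ 0.5205, -0.0079,  0.0962])) (np.float64(104.7), array([0.0143, 0.0952]))
yellow 38 (array([ 0.497 , -0.0544,  0.0462]), array([ 0.4767, -0.061 ,  0.0394]), array([ 0.5286, -0.0458,  0.0591])) (np.float64(12.7), array([0.0071, 0.0568]))
long 65 (array([ 0.5669, -0.3355,  0.0154]), array([ 0.5351, -0.3628,  0.0051]), array([ 0.5966, -0.3084,  0.0302])) (np.float64(41.5), array([0.0059, 0.0666]))
```

View pics/c6.png

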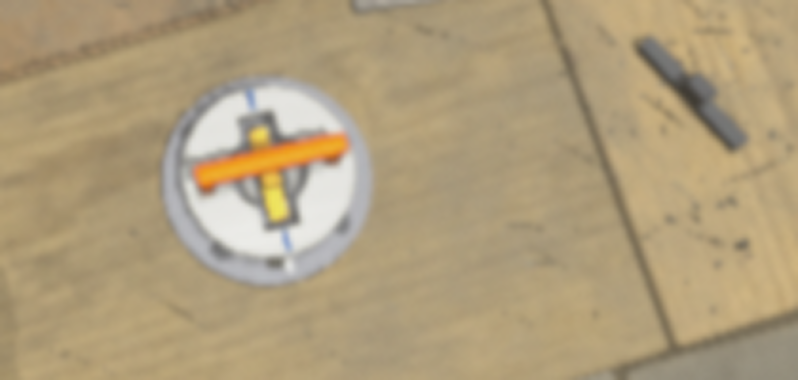

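The picture shows the hub level, centred and home: its top is at 47.5 mm against the expected 48. The brass key is inside the keyway, and the long key has not moved. Handing in.

```bash
python3 -c "
from bench import workorder; print(workorder.hand_in())"
```

```text
the job is handed in; nothing more can be done
None
```

The turntable drive is back together and the job is handed in at about 18.5 s of the 61 s allowed. The hand-in reports no verdict, so the figures below are my own last measurements.

- **Brass key:** I set it in the spindle slot and let go. Measured then, it was about 1 mm off centre and within 1° of the slot, with the bar top level with the spindle top. After the hub went on, the key still showed inside the keyway.
- **Hub:** I lowered it over the key until its weight (about 4 N) went onto the collar, then released it. It sits about 0.5 mm off centre and level to about 0.001 rad. Its top is at 47.5 mm against 48 mm expected, and its keyway lines up with the slot within about 0.5°.
- **Long key:** It did not move. Its position reads the same within 1 mm before and after.
- **Arm:** It is clear of everything, with the gripper open.

**Disagreements:** The last reading of the key gave 12.7° against about 14.8° for the slot. The handle hides part of the key in that view, so that reading is less certain. It is within the limit either way. Earlier, the first jog calls were refused because I left keys out of the rows, and nothing moved.

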